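# Lock a board in the filing jig with a slotted turn-latch

## Robot

A 6-joint arm with a two-finger parallel gripper is mounted at the origin on the work surface. World frame = base frame: x ahead of the robot, y to its left, z up, the work surface at z = 0. Lengths are in m, angles in rad, forces in N, time in s.
With the tool pointing down it reaches from about 0.35 to 0.875 m from the base axis. Payload 4.2 kg.
Tool frame: the origin (TCP) lies between the finger pads; the fingertips stand 8 mm ahead of it and the grasp point (between the pads) lies 11 mm behind it; x points along the fingers, y is the direction in which the jaws open and shut, and the axes are right-handed (so a half turn about x gives the same grasp; the last joint's range is limited). The gripper opens to 85 mm and grips with 20 to 120 N. Pads are 22 mm wide; open, the fingers measure 114 mm over their backs; the gripper's body (76 mm by 85 mm) begins 54 mm behind the grasp point. The pads swing forward as they close: fully open they stand 13 mm farther back than shut.
Start: joints at [-0.933, 0.385, 0.008, 0, -1.194, -0.259], TCP at [0.231, -0.581, 0.216] pointing down, gripper open.
Joint ranges: [-3.14, 3.14], [-1.21, 2.06], [-1.07, 1.41], [-3.16, 2.05], [-2.99, -0.16], [-3.1, 3.1]. Speed limits (rad/s): [2.79, 2.79, 3.14, 3.14, 3.14, 3.14].

## Interface

Orientations are given as a unit quaternion [x, y, z, w].
In Python, from station import env gives the robot as it stands.
- The arm moves only by the shell command python3 -m inch 'ROWS' [FORCE]. ROWS is JSON, a list of rows, each a list of 7 numbers: the shift along the tool's x, y, z in m, then the turn, a rotation vector about the tool's x, y, z in degrees, then the opening, from 0 (shut) to 1 (fully open). A call has 1 to 20 rows; each row shifts and turns the commanded pose from where the row before left it, along the tool's axes as they then stand; what a row does not reach is not made up. A row lasts 1/12 s, in which the tool goes at most 41.7 mm and 7.16 degrees, less where a joint would pass 70% of its speed; a pose out of reach is approached as far as the arm can. A call with a gripper value outside its range is refused whole. The fingers move at their own pace and stop on an object; FORCE is the grip in N (left out, the last holds). Time passes only in rows, so rows that do not move let the fingers close. It gives the time, the measured TCP pose, the force and the opening at its end, in the units of the state.
- env.sense(): the state, without advancing time (a new reading comes with each control period).
- env.read_camera(name): name is "scene" or "top"; returns a dict with "pixels" (420x560x3 uint8, red, green, blue), "fx", "fy", "cx", "cy" (pixels), "eye" and "attitude" of the camera in the world. Camera axes: x right, y down, z forward; pixel columns grow to the right and rows downward; lengths in m; the calibration is good to about 2 mm. A picture is of the moment at which its call begins. There is no depth.
- env.hand_in(): hands the job in, once; it reports no verdict.
The state is a dict: "clock": time; "joints": joint angles; "joint_vel": joint speeds; "joint_torque": joint torques, N m; "position": TCP position; "ee_rot": TCP orientation; "wrist_force": force on the tool from outside, world axes, zero at the start; "moment": the same for the moment, N m; "opening": opening from 0.0 (shut) to 1.0 (fully open).
Only numpy, scipy, OpenCV 4.12 (cv2) and the standard library are available. Lean on these libraries where they do the work, as an engineer would, in place of code of your own. Each camera call takes 0.05 s, during which the arm holds its last target. There are 200 camera calls.

## Task

Slide the white board along the jig until it is fully home against the end stop. Then take the square-handled flat screwdriver from the rack, seat its blade in the slotted head of the latch and turn it clockwise, blade kept in the slot throughout, until the wooden tongue lies behind the board at its stop. Put the screwdriver back upright in a rack hole, leaving the round-handled spike where it is.

Things in the scene. Friction and masses are not known exactly. Their poses are not given: they have to be found in the camera images.
- jig: Plywood holding jig screwed to the bench, base 280 x 230 x 10 mm. Origin: underside, on the centre line of the board channel; x runs along the channel towards the end stop, z up. The base spans x -140..140, y -135..95 mm. Its top face (z 10 mm) carries wooden rails 20 mm high (tops at z 30 mm): left rail inner face y = +68 mm, x -140..120; right rail inner face y = -68 mm, x 12..120 only; end stop face at x = 120 mm. The fixed place of the latch pivot is x -4.5, y -105 mm.
- board: White coated board 110 (x) x 130 (y) x 20 (z) mm, about 0.2 kg, lying loose on the jig's base between the rails (3 mm play each side), its x axis along the channel. Origin: centre of its underside. Fully home, its far edge touches the end stop and its origin is at jig x = 65 mm (near edge at jig x = 10 mm). It starts 45 to 100 mm short of that and slides with about 0.6 to 2 N.
- latch (a joint): Angle (rad) of the turn-latch about its vertical pivot, growing clockwise seen from above. 0: the tongue points to jig -x, beside the channel; it starts between 0 and 0.25. Stop at 1.45: the tongue then lies across the channel just behind the home board's near edge. The tongue is a dark wooden bar 24 mm wide and 18 mm high, reaching 85 mm from the pivot, 2 to 20 mm above the jig's base. It stays where it is left; turning takes about 0.12 N m.
- latch_slot (a point): Centre of the slot's floor in the steel screw head on the latch pivot, 34 mm above the bench. Head 42 mm across, its top 12 mm above this point, standing on a 45 mm flange. The straight slot is open at both ends and runs along this point's x axis, which is the line of the tongue (the tongue points to -x); slot 7 mm wide, 12 mm deep, with lips bevelled to 15 mm wide over the top 4 mm. z up. The point turns with the latch.
- driver: Flat screwdriver 165 mm long, 0.2 kg, hanging upright in a rack hole. Origin: centre of the blade's tip edge; z up along the driver to the handle. Blade 22 mm wide along x, 4 mm thick along y, thinning to 20 x 2.4 mm over the last 3 mm; 22 mm long, then a round shank of 12 mm. Round steel collar 48 mm in diameter from z 70 to 78 mm: its underside (z 70) rests on the rack. Square wooden handle 30 x 30 mm, flats square to x and y, z 78 to 165 mm: grip it there.
- spike: Round-handled marking spike (bystander), 138 mm long, hanging in the other rack hole by a brass-coloured 48 mm collar; pear-shaped dark handle 36 mm across. Origin: its point, z up.
- rack: Fixed plywood tool rack, a 200 (x) x 70 (y) x 12 mm shelf on two end legs, its top 85 mm above the bench; open at front and back. Origin: bench level under its centre. Two through holes 32 x 32 mm square at x -45 and +45 mm.
- rack_hole0 (a point): Centre of the hole at rack x -45 mm, at the shelf's top face.
- rack_hole1 (a point): Centre of the hole at rack x +45 mm, at the shelf's top face.
Not all that is in view belongs to the job. Several things look just like the rack: the one meant starts farthest from the robot's base. There is more than one size of the board; the job needs the middle-sized.

How it is judged:
By the outcome, as a careful person would: the job done as asked, in the order asked, and still so for the second after the job is handed in, with the robot touching nothing.
It also fails if it takes over 72 s, if anything falls off the work surface, if the arm or the gripper's body presses on something with over 40 N, if the wrist force passes 120 N, or if a joint passes its speed limit or range.

## Working session

There is one attempt and no reset: what is moved stays moved. The work goes in short steps, Python scripts to look and compute and a shell command to move; the robot and the scene stay as the last step left them, time stands still between calls to the robot, and variables do not carry over. Pictures are saved under pics/ and viewed, about 8 in all and at most 12, crops included, and the job is handed in when it is done.

```bash
ls; mkdir -p pics; python3 - <<'E'
from station import env
import cv2,numpy as np
s=env.sense()
for k in s: print(k,np.round(s[k],3))
for n in("scene","top"):
    c=env.read_camera(n); cv2.imwrite(f"pics/{n}0.png",cv2.cvtColor(c["pixels"],cv2.COLOR_RGB2BGR))
    print(n,[c[k] for k in("fx","fy","cx","cy","eye","attitude")])
E
```

```text
pics
clock 0.0
joints [-9.330e-01  3.860e-01  7.000e-03 -1.000e-03 -1.194e+00 -2.590e-01]
joint_vel [ 0.001  0.001  0.002 -0.    -0.001  0.001]
joint_torque [-0.0000e+00 -3.9229e+01  1.8840e+01  4.1860e+00 -5.0000e-03  0.0000e+00]
position [ 0.231 -0.58   0.215]
ee_rot [-0.132  0.695  0.134  0.694]
wrist_force [ 0.342  0.096 -0.392]
moment [ 0.025  0.006 -0.053]
opening 1.0
scene [455.598652359446, 455.598652359446, 286.7701063843623, 205.35169468380863, array([0.77889783, 0.40194736, 0.97636545]), array([ 0.33447379,  0.90156568, -0.25531339, -0.10060657])]
top [465.7581451701578, 465.7581451701578, 276.4869951004263, 212.2566204803934, array([ 0.31075716, -0.00564798,  1.39161414]), array([-0.70071647,  0.71258393, -0.02435685,  0.02504615])]
```

View pics/scene0.png

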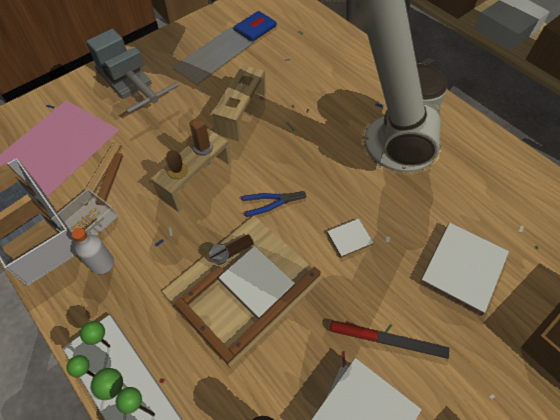

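View pics/top0.png

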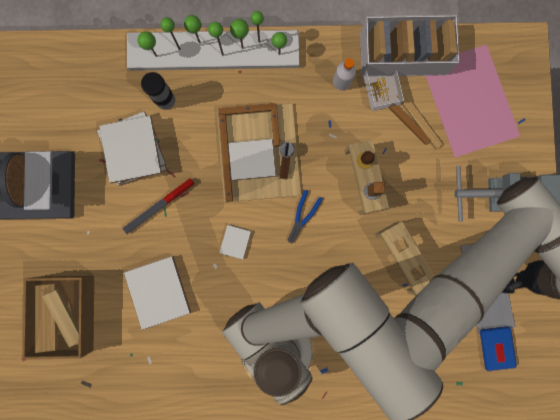

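Top view: the jig is at about (260,152), with the middle-sized board in it at (252,158). The other white boards are small (235,241) and large (157,293) and (130,148), and lie outside the jig. There are two racks. The one with tools at (370,178) is farther from the base than the empty one at (405,255), so the first is the one meant. I'll confirm with an enlarged crop.

```bash
cat > h.py <<'E'
import cv2,numpy as np
from station import env
from scipy.spatial.transform import Rotation as R
def cam(n): return env.read_camera(n)
def ray(c,uv):
    d=R.from_quat(c["attitude"]).apply([(uv[0]-c["cx"])/c["fx"],(uv[1]-c["cy"])/c["fy"],1]); return np.array(c["eye"]),d
def onz(c,uv,z):
    e,d=ray(c,uv); return e+d*(z-e[2])/d[2]
def tri(c1,u1,c2,u2):
    A=[];b=[]
    for c,u in((c1,u1),(c2,u2)):
        e,d=ray(c,u); d/=np.linalg.norm(d); P=np.eye(3)-np.outer(d,d); A.append(P);b.append(P@e)
    return np.linalg.lstsq(np.vstack(A),np.hstack(b),rcond=None)[0]
def proj(c,p):
    q=R.from_quat(c["attitude"]).inv().apply(np.array(p)-c["eye"]); return np.array([c["fx"]*q[0]/q[2]+c["cx"],c["fy"]*q[1]/q[2]+c["cy"]])
def crop(c,x,y,w,h,k,f,pts=()):
    im=cv2.cvtColor(c["pixels"],cv2.COLOR_RGB2BGR)[y:y+h,x:x+w]
    im=cv2.resize(im,None,fx=k,fy=k,interpolation=cv2.INTER_CUBIC)
    for p in pts: cv2.circle(im,(int((p[0]+.5-x)*k),int((p[1]+.5-y)*k)),3,(255,0,255),-1)
    if f: cv2.imwrite(f,im)
    return im
E
python3 - <<'E'
from h import *
t=cam("top");s=cam("scene")
a=crop(t,205,95,195,125,4,None); cv2.imwrite("pics/ct.png",a)
a=crop(s,150,60,180,148,4,None); b=crop(s,150,215,180,150,4,None)
cv2.imwrite("pics/cs.png",np.hstack([cv2.resize(a,(400,329)),cv2.resize(b,(400,333))[:329]]))
E
```

```text
(no output)
```

View pics/ct.png

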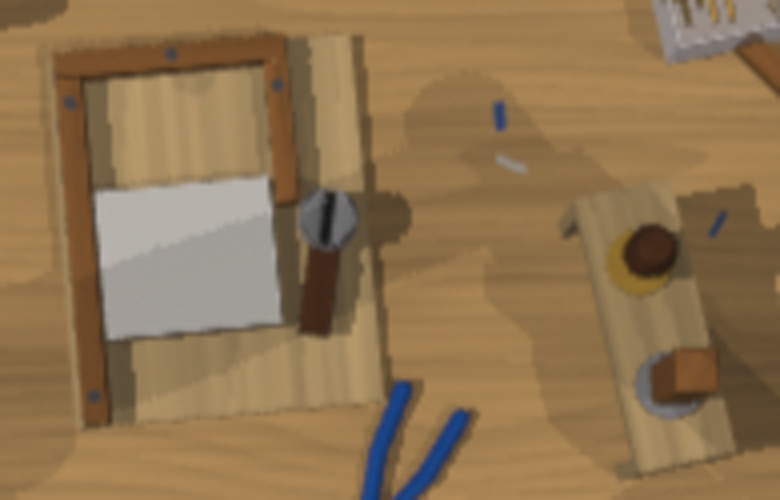

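View pics/cs.png

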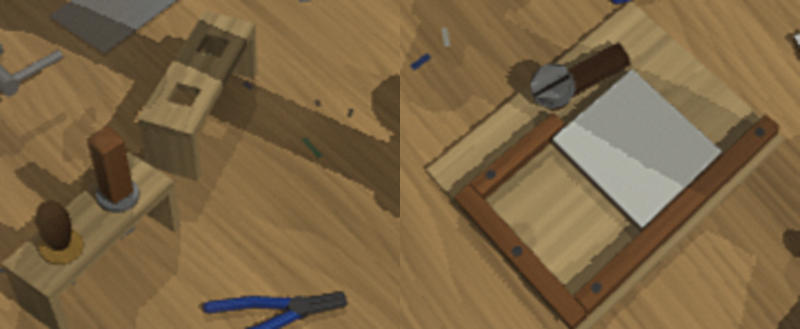

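Confirmed: the farther rack holds the square-handled driver, top crop (685,372), and the pear-handled spike, (648,250). The slot and tongue are visible at (328,220) and (318,290). The jig's board lies short of the end stop. Now I'll compute poses.

```bash
cat > m.py <<'E'
from h import *
t=cam("top");s=cam("scene")
T=lambda x,y:((x+.5)/4-.5+205,(y+.5)/4-.5+95)
def fit(L,W):
    L=np.array(L,float);W=np.array(W)[:,:2];lc=L.mean(0);wc=W.mean(0);a=L-lc;b=W-wc
    th=np.arctan2((a[:,0]*b[:,1]-a[:,1]*b[:,0]).sum(),(a*b).sum());r=R.from_euler('z',th).as_matrix()[:2,:2]
    o=wc-r@lc; print("fit",np.round(o,4),"yaw",round(np.degrees(th),2),"res mm",np.round(1e3*(W-(L@r.T+o)),1).tolist());return o,th,r
J=[((.120,.068),(86,79),.03),((.120,-.068),(266,68),.03),((.012,-.068),(275,205),.03),((-.14,.068),(105,425),.03),((.14,-.135),(353,36),.01),((-.14,-.135),(382,403),.01)]
jo,jt,jr=fit([a for a,_,_ in J],[onz(t,T(*p),z) for _,p,z in J])
K=[((-.1,-.035),(638,473),.085),((-.1,.035),(735,452),.085),((.1,.035),(668,182),.085),((.1,-.035),(577,205),.085)]
K=[((-.1,.035),(638,473),.085),((-.1,-.035),(735,452),.085),((.1,-.035),(668,182),.085),((.1,.035),(577,205),.085)]
ro,rt,rr=fit([a for a,_,_ in K],[onz(t,T(*p),z) for _,p,z in K])
B=[((.055,.065),(95,192),.03),((.055,-.065),(269,177),.03),((-.055,-.065),(281,323),.03),((-.055,.065),(106,340),.03)]
bo,bt,br=fit([a for a,_,_ in B],[onz(t,T(*p),z) for _,p,z in B]); print("board in jig",jr.T@(bo-jo))
H=jo+jr@[-.0045,-.105]; print("pivot from jig",H,"seen",onz(t,T(328,220),.046))
for h in(-.045,.045): print("hole",ro+rr@[h,0])
# handle top: corners z=.180
hc=[onz(t,T(*p),.18) for p in((675,350),(716,347),(717,392),(677,395))]; print("handle top",np.mean(hc,0)); e=hc[1]-hc[0];print("yaw",np.degrees(np.arctan2(e[1],e[0])))
e=onz(t,T(312,333),.03)-onz(t,T(322,250),.03); print("tongue dir",np.degrees(np.arctan2(e[1],e[0])))
e=onz(t,T(330,193),.046)-onz(t,T(325,243),.046); print("slot dir",np.degrees(np.arctan2(e[1],e[0])))
print("collar",onz(t,T(668,385),.093))
G=lambda l,z:[*(jo+jr@l),z]; Q=lambda l,z:[*(ro+rr@l),z]
P=[G(a,z) for a,_,z in J]+[Q(a,z) for a,_,z in K]+[[*H,.046]]+[Q((h,0),.093) for h in(-.045,.045)]+[Q((-.045+dx,dy),.18) for dx in(-.015,.015) for dy in(-.015,.015)]
a=crop(t,205,95,195,125,4,None,[proj(t,p) for p in P]);b=crop(s,150,110,180,250,2.4,None,[proj(s,p) for p in P])
cv2.imwrite("pics/ov.png",np.hstack([cv2.resize(a,(420,270)),np.zeros((270,1,3),np.uint8)]));cv2.imwrite("pics/ovs.png",b)
E
python3 m.py
```

```text
fit [0.5861 0.0668] yaw 3.41 res mm [[-1.4, -2.0], [-3.4, -0.3], [1.1, 1.1], [-0.5, 1.8], [1.9, -0.5], [2.4, -0.2]]
fit [ 0.4993 -0.2661] yaw 11.65 res mm [[2.0, 0.5], [1.6, 0.5], [-1.2, 1.2], [-2.5, -2.2]]
fit [0.5648 0.0659] yaw 4.05 res mm [[0.1, -0.7], [-0.0, -0.0], [0.6, 0.7], [-0.7, 0.0]]
board in jig [-0.02131237  0.00031533]
pivot from jig [ 0.58784088 -0.0382605 ] seen [ 0.58798117 -0.03783211  0.046     ]
hole [ 0.45521502 -0.27515543]
hole [ 0.54336211 -0.25698705]
handle top [ 0.45633392 -0.27365315  0.18      ]
yaw -86.76010243826121
tongue dir 172.1705882012525
slot dir -6.687285726149876
collar [ 0.45724081 -0.27279303  0.093     ]
```

View pics/ovs.png

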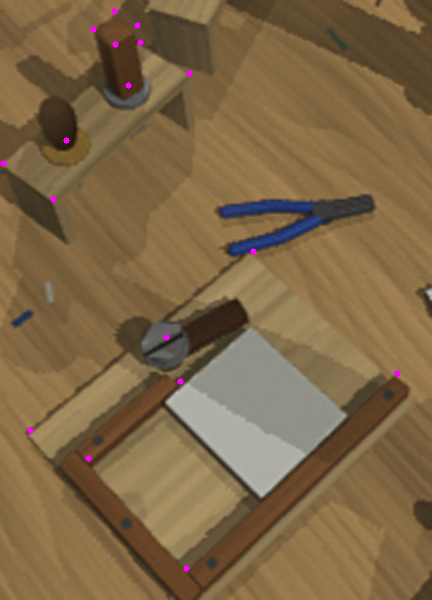

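Scene overlay: the jig and rack points fall within about 2–3 px of the features, so the fit is good to a few mm. The board is 86 mm short of home. The slot yaw is about -7°. Next is a helper to express targets in tool-axis moves.

```bash
cat > go.py <<'E'
import sys
from h import *
# usage: go.py x y z yawdeg(of tool y)
s=env.sense(); r=R.from_quat(s["ee_rot"]); p=np.array(s["position"])
M=r.as_matrix(); print("t",s["clock"],"pos",p.round(4),"yawY",round(np.degrees(np.arctan2(M[1,1],M[0,1])),2),"toolx",M[:,0].round(3),"j",np.round(s["joints"],2),"F",np.round(s["wrist_force"],1),"M",np.round(s["moment"],2),"op",round(s["opening"],3))
if len(sys.argv)>4:
    x,y,z,w=map(float,sys.argv[1:5]); a=np.radians(w)
    Y=np.array([np.cos(a),np.sin(a),0]);X=np.array([0,0,-1.]);Z=np.cross(X,Y)
    T=np.column_stack([X,Y,Z]); v=np.degrees(R.from_matrix(M.T@T).as_rotvec())
    print("turn",v.round(2),"then shift",(1e3*T.T@(np.array([x,y,z])-p)).round(1),"mm; shift in present axes",(1e3*M.T@(np.array([x,y,z])-p)).round(1))
E
python3 go.py 0.476 0.060 0.26 93.5;python3 go.py 0.476 0.060 0.26 -86.5
```

```text
t 0.3 pos [ 0.2311 -0.5805  0.2159] yawY 111.7 toolx [-0.     0.001 -1.   ] j [-0.93  0.38  0.01 -0.   -1.19 -0.26] F [-0.2  0.3  0.1] M [-0.06 -0.04  0.01] op 0.998
turn [ 1.82e+01 -1.00e-02 -4.00e-02] then shift [-44.1 624.4 283.6] mm; shift in present axes [-43.8 504.6 464.4]
t 0.3 pos [ 0.2311 -0.5805  0.2159] yawY 111.7 toolx [-0.     0.001 -1.   ] j [-0.93  0.38  0.01 -0.   -1.19 -0.26] F [-0.2  0.3  0.1] M [-0.06 -0.04  0.01] op 0.998
turn [-1.618e+02  5.000e-02 -1.000e-02] then shift [ -44.1 -624.4 -283.6] mm; shift in present axes [-43.8 504.6 464.4]
```

```bash
python3 -m inch '[[-0.014,0,0,6,0,0,0.5],[-0.015,0,0,6,0,0,0.5],[-0.015,0,0,6.2,0,0,0.5],[0,0.02,0.01,0,0,0,0.5],[0,0.03,0.0136,0,0,0,0.5],[0,0.0366,0.0166,0,0,0,0.5],[0,0.0366,0.0166,0,0,0,0.5],[0,0.0366,0.0166,0,0,0,0.5],[0,0.0366,0.0166,0,0,0,0.5],[0,0.0366,0.0166,0,0,0,0.5],[0,0.0366,0.0166,0,0,0,0.5],[0,0.0366,0.0166,0,0,0,0.5],[0,0.0366,0.0166,0,0,0,0.5],[0,0.0366,0.0166,0,0,0,0.5],[0,0.0366,0.0166,0,0,0,0.5],[0,0.0366,0.0166,0,0,0,0.5],[0,0.0366,0.0166,0,0,0,0.5],[0,0.0366,0.0166,0,0,0,0.5],[0,0.03,0.0136,0,0,0,0.5],[0,0.02,0.01,0,0,0,0.5]]' 40
python3 go.py 0.476 0.060 0.028 93.5; python3 - <<'E'
from h import *
crop(cam("top"),150,80,260,190,3,"pics/t3.png")
E
```

```text
clock: 1.97
position: [0.4591, 0.0129, 0.2604]
ee_rot: [-0.022, 0.706, 0.023, 0.707]
wrist_force: [0.2, 0.6, -0.1]
opening: 0.498
t 1.9667 pos [0.4591 0.0129 0.2604] yawY 93.66 toolx [ 0.001  0.    -1.   ] j [ 0.38  0.06 -0.3  -0.   -1.2  -1.89] F [ 0.2  0.6 -0.1] M [-0.06 -0.03  0.03] op 0.498
turn [ 0.16  0.05 -0.02] then shift [232.4  46.   19.7] mm; shift in present axes [232.4  45.8  19.7]
```

View pics/t3.png

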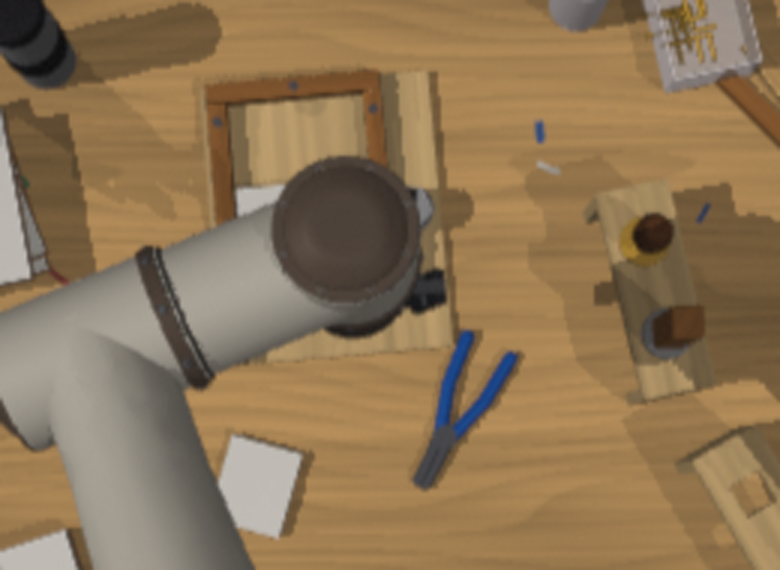

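The arm hangs over the near part of the jig, at crop (345,230). The rack and tools are undisturbed. I'll descend behind the board.

```bash
python3 -m inch '[[0,0.015,0.006,0,0,0,0.5],[0,0.016,0.007,0,0,0,0.5],[0,0.015,0.007,0,0,0,0.5],[0.03,0,0,0,0,0,0.5],[0.03,0,0,0,0,0,0.5],[0.03,0,0,0,0,0,0.5],[0.03,0,0,0,0,0,0.5],[0.03,0,0,0,0,0,0.5],[0.03,0,0,0,0,0,0.5],[0.025,0,0,0,0,0,0.5],[0.015,0,0,0,0,0,0.5],[0.01,0,0,0,0,0,0.5],[0.006,0,0,0,0,0,0.5],[0.003,0,0,0,0,0,0.5],[0,0,0.005,0,0,0,0.5],[0,0,0,0,0,0,0.5]]'; python3 go.py 0.576 0.066 0.021 93.5
```

```text
clock: 3.35
position: [0.4823, 0.0581, 0.022]
ee_rot: [-0.022, 0.706, 0.022, 0.708]
wrist_force: [-0.4, -0.1, -0.1]
opening: 0.495
t 3.35 pos [0.4823 0.0581 0.022 ] yawY 93.53 toolx [ 0.002  0.001 -1.   ] j [ 0.46  0.4  -0.57  0.   -0.6  -1.97] F [-0.4 -0.1 -0.1] M [ 0.04 -0.06  0.05] op 0.495
turn [ 0.03  0.14 -0.03] then shift [ 1.   2.2 94. ] mm; shift in present axes [ 1.2  2.2 94. ]
```

```bash
python3 -m inch '[[0,0,0.005,0,0,0,0.5],[0,0,0.005,0,0,0,0.5],[0,0,0.005,0,0,0,0.5],[0,0,0.005,0,0,0,0.5],[0,0,0.006,0,0,0,0.5],[0,0,0.006,0,0,0,0.5],[0,0,0.006,0,0,0,0.5],[0,0,0.006,0,0,0,0.5],[0,0,0.006,0,0,0,0.5],[0,0,0.006,0,0,0,0.5],[0,0,0.006,0,0,0,0.5],[0,0,0.006,0,0,0,0.5],[0,0,0.005,0,0,0,0.5],[0,0,0.005,0,0,0,0.5],[0,0,0.004,0,0,0,0.5],[0,0,0.003,0,0,0,0.5],[0,0,0.001,0,0,0,0.5]]'; python3 go.py 0.585 0.066 0.021 93.5
python3 -m inch '[[0,0,0.002,0,0,0,0.5],[0,0,0.002,0,0,0,0.5],[0,0,0.001,0,0,0,0.5],[0,0,0.001,0,0,0,0.5],[0,0,0.001,0,0,0,0.5],[0,0,0.001,0,0,0,0.5]]'; python3 -m inch '[[0,0,0.001,0,0,0,0.5],[0,0,0.001,0,0,0,0.5],[0,0,0.001,0,0,0,0.5]]';
```

```text
clock: 4.77
position: [0.5669, 0.0629, 0.0212]
ee_rot: [-0.022, 0.707, 0.022, 0.707]
wrist_force: [0.4, -0.5, 0.3]
opening: 0.502
t 4.7667 pos [0.5669 0.0629 0.0212] yawY 93.5 toolx [ 0.  0. -1.] j [ 0.39  0.51 -0.36  0.   -0.71 -1.9 ] F [ 0.4 -0.5  0.3] M [ 0.   -0.04  0.03] op 0.502
turn [-0.    0.01 -0.  ] then shift [ 0.2  2.  18.2] mm; shift in present axes [ 0.2  2.  18.2]
clock: 5.27
position: [0.5744, 0.0633, 0.0212]
ee_rot: [-0.022, 0.707, 0.022, 0.707]
wrist_force: [0.4, -0.7, 0.7]
opening: 0.503
clock: 5.52
position: [0.5775, 0.0635, 0.0212]
ee_rot: [-0.022, 0.707, 0.022, 0.707]
wrist_force: [0.1, -0.2, 0.4]
opening: 0.502
```

```bash
python3 -m inch '[[0,0,0.001,0,0,0,0.5],[0,0,0.001,0,0,0,0.5],[0,0,0.001,0,0,0,0.5],[0,0,0.001,0,0,0,0.5]]';python3 -m inch '[[0,0,0.001,0,0,0,0.5],[0,0,0.001,0,0,0,0.5]]'; python3 -m inch '[[0,0,0.001,0,0,0,0.5],[0,0,0.001,0,0,0,0.5]]'; python3 - <<'E'
from h import *
crop(cam("scene"),150,200,190,170,4,"pics/s4.png")
E
```

```text
clock: 5.85
position: [0.5815, 0.0637, 0.0212]
ee_rot: [-0.022, 0.707, 0.022, 0.707]
wrist_force: [-0.3, -0.4, -1.2]
opening: 0.501
clock: 6.02
position: [0.5836, 0.0639, 0.0212]
ee_rot: [-0.022, 0.707, 0.022, 0.707]
wrist_force: [-0.3, -0.2, 0.7]
opening: 0.498
clock: 6.18
position: [0.5855, 0.064, 0.0212]
ee_rot: [-0.022, 0.707, 0.022, 0.707]
wrist_force: [1.4, 0.1, 0.0]
opening: 0.501
```

View pics/s4.png

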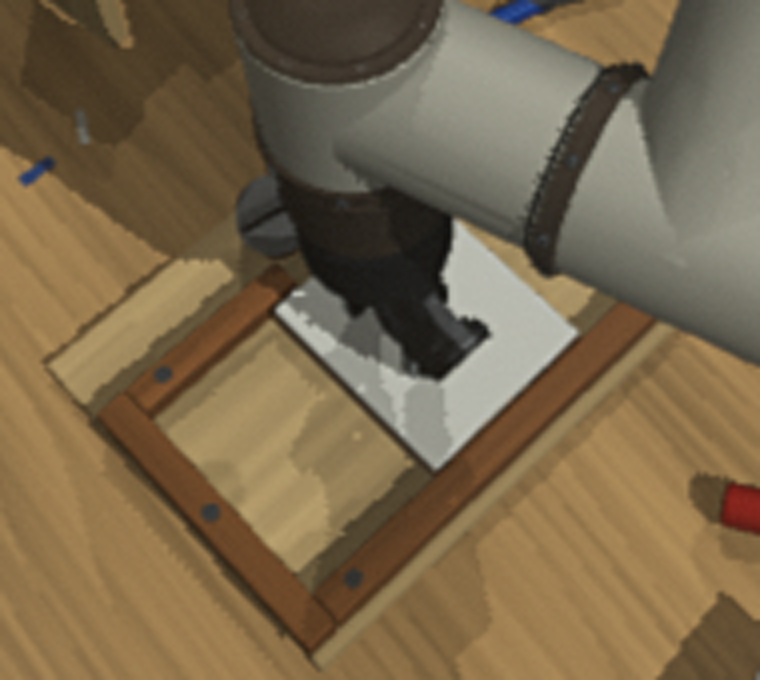

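The fingers are over the board, with the tip at crop (455,360), and the board has not moved. With the gripper half open, the tips stood higher than I had assumed. I'll back off, shut the gripper so the tips come lower, and feel for height.

```bash
python3 -m inch '[[-0.01,0,0,0,0,0,0.5],[-0.02,0,0,0,0,0,0.5],[-0.01,0,-0.01,0,0,0,0.5],[0,0,-0.02,0,0,0,0],[0,0,-0.03,0,0,0,0],[0,0.002,-0.03,0,0,0,0],[0,0,-0.02,0,0,0,0],[0,0,-0.006,0,0,0,0],[0.01,0,0,0,0,0,0],[0.01,0,0,0,0,0,0],[0.01,0,0,0,0,0,0],[0.004,0,0,0,0,0,0],[0,0,0,0,0,0,0]]'; python3 go.py 0.585 0.066 0.021 93.5; python3 - <<'E'
from h import *
c=cam("scene")
crop(c,150,170,200,170,4,"pics/s5.png",[proj(c,(*env.sense()["position"][:2],z)) for z in(.01,.02)])
E
```

```text
clock: 7.32
position: [0.4696, 0.0588, 0.0268]
ee_rot: [-0.022, 0.707, 0.021, 0.706]
wrist_force: [1.0, 0.7, -0.7]
opening: -0.0
t 7.3167 pos [0.4696 0.0588 0.0268] yawY 93.5 toolx [-0.001 -0.001 -1.   ] j [ 0.47  0.37 -0.59  0.   -0.61 -1.98] F [ 1.   0.7 -0.7] M [ 0.   -0.02  0.04] op -0.0
turn [ 0.   -0.05  0.03] then shift [5.800e+00 1.000e-01 1.156e+02] mm; shift in present axes [5.700e+00 1.000e-01 1.156e+02]
```

View pics/s5.png

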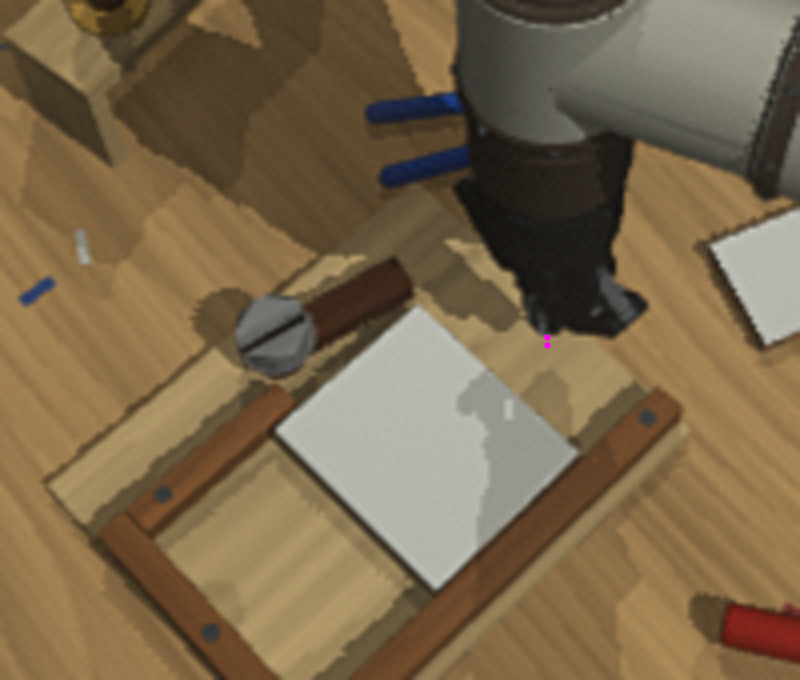

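The gripper is shut and behind the board, with the tip at crop (545,333). I'll step down while watching the force.

```bash
python3 -m inch '[[0.002,0,0,0,0,0,0],[0.002,0,0,0,0,0,0],[0,0,0,0,0,0,0]]';python3 -m inch '[[0.001,0,0,0,0,0,0],[0.001,0,0,0,0,0,0]]';python3 -m inch '[[0.001,0,0,0,0,0,0],[0,0,0,0,0,0,0]]'
```

```text
clock: 7.62
position: [0.4696, 0.0589, 0.0233]
ee_rot: [-0.022, 0.707, 0.022, 0.707]
wrist_force: [0.6, 0.0, -0.1]
opening: 0.002
clock: 7.78
position: [0.4697, 0.059, 0.0214]
ee_rot: [-0.022, 0.707, 0.022, 0.707]
wrist_force: [-1.1, -0.3, 1.1]
opening: 0.003
clock: 7.95
position: [0.4694, 0.0588, 0.0201]
ee_rot: [-0.022, 0.707, 0.022, 0.707]
wrist_force: [-0.1, 0.3, -0.6]
opening: -0.005
```

```bash
cat > bd.py <<'E'
from h import *
c=cam("scene"); im=c["pixels"].astype(int); m=((im.min(2)>125)&(im.max(2)-im.min(2)<30)).astype(np.uint8)
m[:215]=0;m[350:]=0;m[:,:170]=0;m[:,335:]=0
n,l,st,_=cv2.connectedComponentsWithStats(m); k=1+np.argmax(st[1:,4]); print(st[k])
ys,xs=np.where(l==k); i=ys.argmax(); print("far-left corner px",xs[i],ys[i],onz(c,(xs[i],ys[i]),.03)); i=xs.argmin(); print("far-right corner px",xs[i],ys[i],onz(c,(xs[i],ys[i]),.03))
E
python3 bd.py; python3 -m inch '[[0,0,0.006,0,0,0,0],[0,0,0.006,0,0,0,0],[0,0,0.006,0,0,0,0],[0,0,0.006,0,0,0,0],[0,0,0.006,0,0,0,0],[0,0,0.006,0,0,0,0],[0,0,0.006,0,0,0,0],[0,0,0.006,0,0,0,0],[0,0,0.006,0,0,0,0],[0,0,0.006,0,0,0,0]]'; python3 bd.py
```

```text
[ 219  246   75   71 2680]
far-left corner px 258 316 [0.6139836  0.13345157 0.03      ]
far-right corner px 219 277 [0.62388775 0.00793462 0.03      ]
clock: 8.83
position: [0.53, 0.0626, 0.0202]
ee_rot: [-0.022, 0.707, 0.022, 0.707]
wrist_force: [-0.3, -0.6, -0.3]
opening: 0.001
[ 219  259   75   58 2158]
far-left corner px 258 316 [0.6139836  0.13345157 0.03      ]
far-right corner px 219 277 [0.62388775 0.00793462 0.03      ]
```

```bash
python3 - <<'E'
from h import *
c=cam("scene");p=env.sense()["position"]
crop(c,215,195,120,110,6,"pics/s6.png",[proj(c,(p[0],p[1],z)) for z in(.0,.03,.06)])
E
```

```text
(no output)
```

View pics/s6.png

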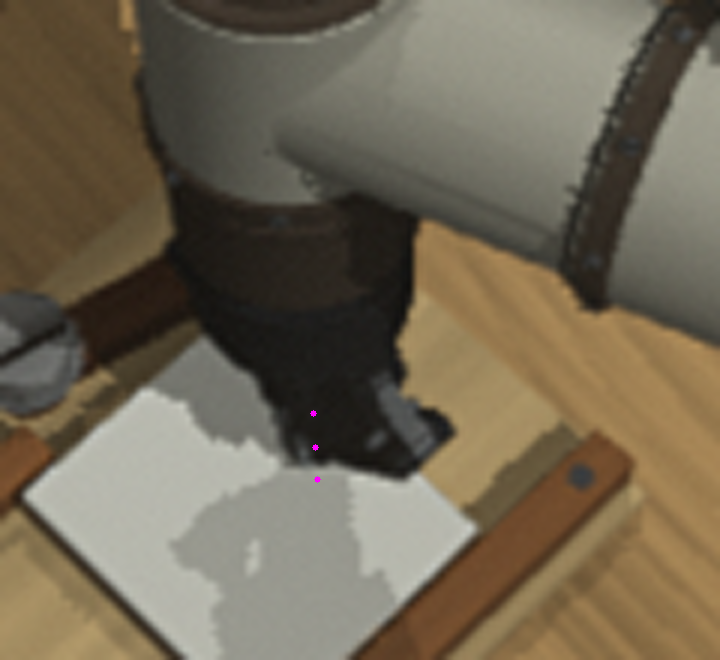

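The gripper still overhangs the board: bottom edge at crop (290–410,470), board near edge at about (350,442). The tips are therefore above z = 30 mm even though the reported TCP is 20 mm. I'll back off and find the base by touch.

```bash
python3 -m inch '[[0,0,-0.02,0,0,0,0],[0,0,-0.03,0,0,0,0],[0,0,-0.015,0,0,0,0],[0,0,0,0,0,0,0]]'; for i in 1; do python3 -m inch '[[0.001,0,0,0,0,0,0],[0.001,0,0,0,0,0,0],[0.001,0,0,0,0,0,0],[0,0,0,0,0,0,0]]'; done;  python3 -m inch '[[0.001,0,0,0,0,0,0],[0.001,0,0,0,0,0,0]]'; python3 -m inch '[[0.001,0,0,0,0,0,0],[0.001,0,0,0,0,0,0]]'
```

```text
clock: 9.27
position: [0.4602, 0.0573, 0.0199]
ee_rot: [-0.022, 0.708, 0.021, 0.705]
wrist_force: [0.3, 0.2, -0.2]
opening: 0.001
clock: 9.6
position: [0.4653, 0.0588, 0.017]
ee_rot: [-0.022, 0.707, 0.022, 0.707]
wrist_force: [-0.0, 0.2, 0.2]
opening: 0.001
clock: 9.77
position: [0.4649, 0.0586, 0.015]
ee_rot: [-0.021, 0.707, 0.022, 0.707]
wrist_force: [0.3, 0.3, -0.9]
opening: 0.005
clock: 9.93
position: [0.4646, 0.0586, 0.013]
ee_rot: [-0.022, 0.707, 0.022, 0.707]
wrist_force: [0.0, 0.1, 0.9]
opening: 0.0
```

```bash
python3 -m inch '[[0.001,0,0,0,0,0,0],[0.001,0,0,0,0,0,0],[0.001,0,0,0,0,0,0],[0,0,0,0,0,0,0]]';  python3 -m inch '[[0.001,0,0,0,0,0,0],[0.001,0,0,0,0,0,0]]'; python3 -m inch '[[0.001,0,0,0,0,0,0],[0.001,0,0,0,0,0,0]]'
```

```text
clock: 10.27
position: [0.4644, 0.0585, 0.01]
ee_rot: [-0.022, 0.707, 0.022, 0.707]
wrist_force: [0.1, 0.0, -0.3]
opening: -0.0
clock: 10.43
position: [0.4646, 0.0586, 0.0082]
ee_rot: [-0.022, 0.707, 0.022, 0.707]
wrist_force: [-0.0, -0.7, 0.6]
opening: -0.003
clock: 10.6
position: [0.4645, 0.0586, 0.0061]
ee_rot: [-0.022, 0.707, 0.022, 0.707]
wrist_force: [1.3, 0.8, -1.2]
opening: -0.0
```

```bash
python3 - <<'E'
from h import *
c=cam("scene");p=env.sense()["position"]
im=crop(c,225,150,130,110,6,"pics/s7.png",[proj(c,(p[0],p[1],z)) for z in(.0,.03,.06)])
t=cam("top"); print(proj(t,(p[0],p[1],.02)))
E
```

```text
[254.67367033 193.20562523]
```

View pics/s7.png

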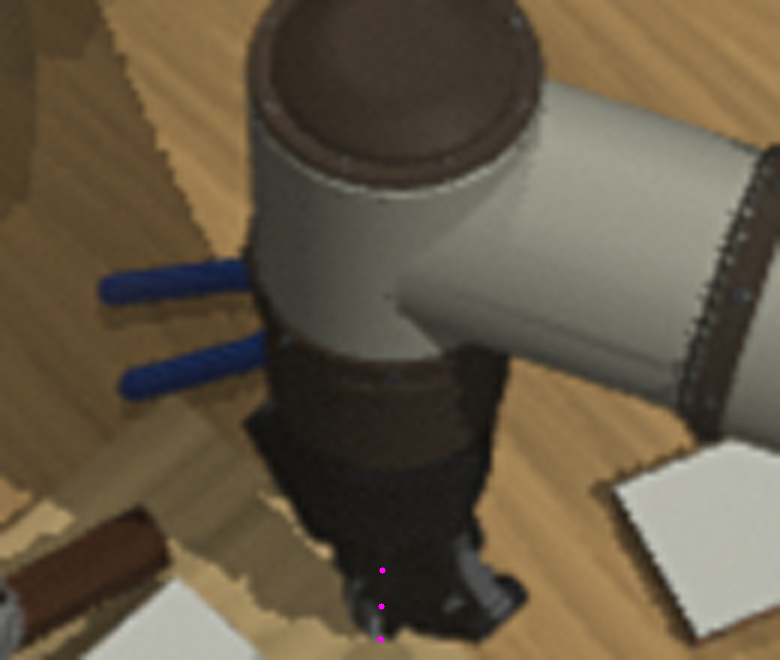

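```bash
for k in 1; do python3 -m inch '[[0.001,0,0,0,0,0,0],[0.001,0,0,0,0,0,0],[0,0,0,0,0,0,0]]'; done; python3 -m inch '[[0.001,0,0,0,0,0,0],[0.001,0,0,0,0,0,0]]'; python3 -m inch '[[0.001,0,0,0,0,0,0],[0.001,0,0,0,0,0,0]]'; python3 go.py .4646 .0586 0 93.5
```

```text
clock: 10.95
position: [0.4644, 0.0585, 0.004]
ee_rot: [-0.022, 0.707, 0.022, 0.707]
wrist_force: [-0.3, -0.1, -0.4]
opening: 0.001
clock: 11.12
position: [0.4646, 0.0586, 0.0022]
ee_rot: [-0.022, 0.707, 0.022, 0.707]
wrist_force: [0.6, 0.4, -0.6]
opening: 0.002
clock: 11.28
position: [0.4645, 0.0586, 0.0001]
ee_rot: [-0.022, 0.707, 0.022, 0.707]
wrist_force: [-0.2, 0.3, -0.5]
opening: 0.001
t 11.2833 pos [4.645e-01 5.860e-02 1.000e-04] yawY 93.5 toolx [ 0. -0. -1.] j [ 0.47  0.42 -0.63  0.   -0.53 -1.98] F [-0.2  0.3 -0.5] M [-0.05 -0.03 -0.01] op 0.001
turn [0. 0. 0.] then shift [0.1 0.  0.1] mm; shift in present axes [0.1 0.  0.1]
```

```bash
python3 -m inch '[[0.0015,0,0,0,0,0,0],[0.0015,0,0,0,0,0,0],[0,0,0,0,0,0,0]]'; python3 -m inch '[[0.0015,0,0,0,0,0,0],[0.0015,0,0,0,0,0,0],[0,0,0,0,0,0,0]]'; python3 -m inch '[[0.001,0,0,0,0,0,0],[0.001,0,0,0,0,0,0]]'; python3 - <<'E'
from h import *
c=cam("scene"); t=cam("top")
crop(c,225,150,130,110,6,"pics/s8.png")
im=c["pixels"]; dark=(im.max(2)<60).astype(np.uint8); dark[:200]=0
n,l,st,_=cv2.connectedComponentsWithStats(dark); 
for k in range(1,n):
    if st[k,4]>80: print(st[k])
E
```

```text
clock: 11.53
position: [0.4643, 0.0585, -0.0031]
ee_rot: [-0.022, 0.707, 0.021, 0.707]
wrist_force: [-0.6, -0.2, -0.3]
opening: 0.004
clock: 11.78
position: [0.4646, 0.0586, -0.005]
ee_rot: [-0.022, 0.707, 0.022, 0.707]
wrist_force: [-1.0, -0.6, 8.1]
opening: -0.001
clock: 11.95
position: [0.4647, 0.0586, -0.0052]
ee_rot: [-0.022, 0.707, 0.022, 0.707]
wrist_force: [-10.6, 1.9, 36.9]
opening: -0.002
[ 245  200   65   59 1581]
[337 200  14  27 168]
[401 201  17  43 125]
[228 235  25  22 180]
[ 521  303   39   80 1249]
[546 320  14  27 200]
[377 332  72  26 597]
```

Contact came at reported z = -5 mm, with 37 N. So the tips are about 15 mm above the reported TCP, not 8 mm below it: a 23 mm offset in z. I'll back off and push with reported z about 1 mm.

```bash
python3 -m inch '[[-0.005,0,0,0,0,0,0],[-0.004,0,0,0,0,0,0],[0,0,0.005,0,0,0,0],[0,0,0.006,0,0,0,0],[0,0,0.006,0,0,0,0],[0,0,0.006,0,0,0,0],[0,0,0.006,0,0,0,0]]'; python3 -m inch '[[0,0,0.004,0,0,0,0],[0,0,0.004,0,0,0,0],[0,0,0.004,0,0,0,0],[0,0,0.004,0,0,0,0],[0,0,0.004,0,0,0,0]]';python3 -m inch '[[0,0,0.004,0,0,0,0],[0,0,0.004,0,0,0,0],[0,0,0.004,0,0,0,0]]'; python3 bd.py
```

```text
clock: 12.63
position: [0.4942, 0.0603, 0.0007]
ee_rot: [-0.022, 0.707, 0.021, 0.707]
wrist_force: [1.3, -0.9, 0.2]
opening: -0.003
clock: 13.05
position: [0.5135, 0.0615, 0.001]
ee_rot: [-0.022, 0.707, 0.022, 0.707]
wrist_force: [-1.1, -0.3, -0.2]
opening: -0.006
clock: 13.3
position: [0.5258, 0.0623, 0.0012]
ee_rot: [-0.022, 0.707, 0.022, 0.707]
wrist_force: [-1.1, -0.5, -1.0]
opening: -0.001
[ 209  258   76   68 2642]
far-left corner px 248 325 [0.64207201 0.13480791 0.03      ]
far-right corner px 209 284 [0.65043902 0.00696135 0.03      ]
```

The board now moves, and the xy is consistent. Continuing to the stop.

```bash
python3 -m inch '[[0,0,0.005,0,0,0,0],[0,0,0.005,0,0,0,0],[0,0,0.005,0,0,0,0],[0,0,0.005,0,0,0,0],[0,0,0.005,0,0,0,0],[0,0,0.005,0,0,0,0],[0,0,0.005,0,0,0,0],[0,0,0.005,0,0,0,0],[0,0,0.005,0,0,0,0],[0,0,0.003,0,0,0,0],[0,0,0.002,0,0,0,0]]'; python3 -m inch '[[0,0,0.0015,0,0,0,0],[0,0,0.0015,0,0,0,0],[0,0,0.0015,0,0,0,0]]';  python3 -m inch '[[0,0,0.0015,0,0,0,0],[0,0,0.0015,0,0,0,0]]'; python3 bd.py
```

```text
clock: 14.27
position: [0.5758, 0.0654, 0.0012]
ee_rot: [-0.022, 0.707, 0.022, 0.707]
wrist_force: [-2.2, -0.3, 2.7]
opening: -0.0
clock: 14.52
position: [0.5798, 0.0656, 0.0012]
ee_rot: [-0.022, 0.707, 0.022, 0.707]
wrist_force: [-1.4, -1.8, -0.1]
opening: 0.003
clock: 14.68
position: [0.5829, 0.0659, 0.0012]
ee_rot: [-0.022, 0.707, 0.022, 0.707]
wrist_force: [-1.8, -0.5, -0.2]
opening: 0.0
[ 189  275   77   70 2823]
far-left corner px 227 344 [0.69925317 0.13772611 0.03      ]
far-right corner px 189 301 [0.70600538 0.01068032 0.03      ]
```

```bash
python3 -m inch '[[0,0,0.001,0,0,0,0],[0,0,0.001,0,0,0,0]]';  python3 -m inch '[[0,0,0.001,0,0,0,0],[0,0,0.001,0,0,0,0]]';  python3 -m inch '[[0,0,0.0005,0,0,0,0],[0,0,0.0005,0,0,0,0]]'
```

```text
clock: 14.9
position: [0.5848, 0.066, 0.0012]
ee_rot: [-0.022, 0.707, 0.022, 0.707]
wrist_force: [-1.9, 0.1, 0.0]
opening: -0.002
clock: 15.07
position: [0.5867, 0.066, 0.0012]
ee_rot: [-0.022, 0.707, 0.022, 0.707]
wrist_force: [-3.1, -1.2, 2.4]
opening: -0.001
clock: 15.23
position: [0.5868, 0.0659, 0.0012]
ee_rot: [-0.022, 0.708, 0.021, 0.706]
wrist_force: [-4.7, -0.1, 3.7]
opening: -0.0
```

```bash
python3 -m inch '[[0,0,0.0005,0,0,0,0],[0,0,0.0005,0,0,0,0],[0,0,0.0005,0,0,0,0]]';  python3 -m inch '[[0,0,0.0005,0,0,0,0],[0,0,0,0,0,0,0]]'; python3 -m inch '[[0,0,-0.008,0,0,0,0],[0,0,-0.015,0,0,0,0],[-0.02,0,-0.01,0,0,0,0],[-0.035,0,0,0,0,0,0.7],[-0.035,0,0,0,0,0,0.7],[-0.035,0,0,0,0,0,0.7],[-0.035,0,0,0,0,0,0.7],[-0.035,0,0,0,0,0,0.7],[-0.03,0,0,0,0,0,0.7],[-0.01,0,0,0,0,0,0.7]]'; python3 bd.py; python3 go.py 0.4555 -0.2745 0.24 93.4
```

```text
clock: 15.48
position: [0.587, 0.0656, 0.0011]
ee_rot: [-0.022, 0.708, 0.021, 0.705]
wrist_force: [-6.3, -0.8, 6.2]
opening: -0.0
clock: 15.65
position: [0.5871, 0.0654, 0.001]
ee_rot: [-0.022, 0.709, 0.021, 0.705]
wrist_force: [-7.5, -0.9, 6.2]
opening: -0.001
clock: 16.48
position: [0.5601, 0.065, 0.2425]
ee_rot: [-0.021, 0.702, 0.023, 0.711]
wrist_force: [0.9, 0.2, 0.0]
opening: 0.702
[ 187  271   78   75 2990]
far-left corner px 225 345 [0.70358154 0.13668028 0.03      ]
far-right corner px 187 303 [0.71181494 0.01160162 0.03      ]
t 16.5333 pos [0.5601 0.0651 0.2423] yawY 93.55 toolx [ 0.013  0.003 -1.   ] j [ 0.4   0.26 -0.11  0.   -1.19 -1.91] F [-0.1 -0.5  1.2] M [-0.   -0.07 -0.  ] op 0.699
turn [ 0.15  0.75 -0.15] then shift [   2.3 -332.8 -124.6] mm; shift in present axes [-2.000e-01 -3.324e+02 -1.254e+02]
```

The board is home: contact force built to 7.5 N, and its far edge is at x≈0.708 against a fitted stop at 0.706. Now to the driver.

```bash
python3 -m inch '[[0,0,0,0.1,0.7,-0.1,0.7],[0,-0.015,-0.006,0,0,0,0.7],[0,-0.03,-0.011,0,0,0,0.7],[0,-0.032,-0.012,0,0,0,0.7],[0,-0.032,-0.012,0,0,0,0.7],[0,-0.032,-0.012,0,0,0,0.7],[0,-0.032,-0.012,0,0,0,0.7],[0,-0.032,-0.012,0,0,0,0.7],[0,-0.032,-0.012,0,0,0,0.7],[0,-0.032,-0.012,0,0,0,0.7],[0,-0.032,-0.012,0,0,0,0.7],[0,-0.022,-0.008,0,0,0,0.7],[0,-0.01,-0.004,0,0,0,0.7],[0,0,0,0,0,0,0.7],[0,0,0,0,0,0,0.7]]'; python3 go.py 0.4563 -0.2738 0.108 93.4
```

```text
clock: 17.78
position: [0.451, -0.2757, 0.2368]
ee_rot: [-0.021, 0.712, 0.02, 0.702]
wrist_force: [0.0, 0.0, -0.1]
opening: 0.698
t 17.7833 pos [ 0.451  -0.2757  0.2368] yawY 93.32 toolx [-0.015 -0.001 -1.   ] j [-0.24  0.21 -0.19  0.01 -1.19 -1.28] F [ 0.   0.  -0.1] M [ 0.04 -0.04  0.02] op 0.698
turn [-0.08 -0.84  0.03] then shift [128.8   1.6   5.4] mm; shift in present axes [128.7   1.7   7.2]
```

Joint 6 would run out of range later at this yaw, so I'll flip the grip by 180° (same grasp) now.

```bash
python3 -m inch '[[0,0,0,-7,0,0,0.7],[0,0,0,-7,0,0,0.7],[0,0,0,-7,0,0,0.7],[0,0,0,-7,0,0,0.7],[0,0,0,-7,0,0,0.7],[0,0,0,-7,0,0,0.7],[0,0,0,-7,0,0,0.7],[0,0,0,-7,0,0,0.7],[0,0,0,-7,0,0,0.7],[0,0,0,-7,0,0,0.7],[0,0,0,-7,0,0,0.7],[0,0,0,-7,0,0,0.7],[0,0,0,-7,0,0,0.7]]' >/dev/null; python3 -m inch '[[0,0,0,-7,0,0,0.7],[0,0,0,-7,0,0,0.7],[0,0,0,-7,0,0,0.7],[0,0,0,-7,0,0,0.7],[0,0,0,-7,0,0,0.7],[0,0,0,-7,0,0,0.7],[0,0,0,-7,0,0,0.7],[0,0,0,-7,0,0,0.7],[0,0,0,-7,0,0,0.7],[0,0,0,-7,0,0,0.7],[0,0,0,-7,0,0,0.7],[0,0,0,-7,0,0,0.7],[0,0,0,0,0,0,0.7]]'; python3 go.py 0.4563 -0.2738 0.108 -86.6
```

```text
clock: 19.95
position: [0.4522, -0.2743, 0.2377]
ee_rot: [-0.703, 0.009, 0.712, 0.008]
wrist_force: [-0.1, 0.1, 0.7]
opening: 0.697
t 19.95 pos [ 0.4522 -0.2743  0.2377] yawY -91.36 toolx [-0.013 -0.002 -1.   ] j [-0.24  0.21 -0.19  0.01 -1.19  1.78] F [-0.1  0.1  0.7] M [ 0.03 -0.09  0.04] op 0.697
turn [-4.76  0.74 -0.1 ] then shift [129.7  -0.2  -4.2] mm; shift in present axes [129.7  -0.9  -5.8]
```

```bash
python3 -m inch '[[0,0,0,-4.7,0.7,0,0.7],[0,0,-0.004,0,0,0,0.7],[0.02,0,0,0,0,0,0.7],[0.025,0,0,0,0,0,0.7],[0.025,0,0,0,0,0,0.7],[0.02,0,0,0,0,0,0.7],[0.015,0,0,0,0,0,0.7],[0.012,0,0,0,0,0,0.7],[0.008,0,0,0,0,0,0.7],[0.004,0,0,0,0,0,0.7],[0,0,0,0,0,0,0.7]]';python3 go.py 0.4563 -0.2738 0.108 -86.6
```

```text
clock: 20.87
position: [0.4558, -0.2753, 0.1086]
ee_rot: [-0.706, -0.018, 0.707, -0.019]
wrist_force: [0.1, 0.2, 0.0]
opening: 0.702
t 20.8667 pos [ 0.4558 -0.2753  0.1086] yawY -86.97 toolx [-0.001 -0.002 -1.   ] j [-0.24  0.34 -0.37  0.   -0.87  1.86] F [0.1 0.2 0. ] M [ 0.03 -0.04  0.  ] op 0.702
turn [-0.37  0.09 -0.1 ] then shift [ 0.6 -1.5 -0.6] mm; shift in present axes [ 0.6 -1.5 -0.6]
```

```bash
python3 -m inch '[[0,-0.0015,0,0,0,0,0.5],[0,0,0,0,0,0,0],[0,0,0,0,0,0,0],[0,0,0,0,0,0,0],[0,0,0,0,0,0,0],[0,0,0,0,0,0,0],[0,0,0,0,0,0,0]]' 90; python3 go.py; python3 -m inch '[[-0.005,0,0,0,0,0,0],[-0.01,0,0,0,0,0,0],[-0.02,0,0,0,0,0,0],[-0.02,0,0,0,0,0,0],[-0.02,0,0,0,0,0,0],[-0.02,0,0,0,0,0,0],[-0.01,0,0,0,0,0,0],[-0.005,0,0,0,0,0,0],[0,0,0,0,0,0,0]]'; python3 go.py .588 -.038 .2 -97;  python3 - <<'E'
from h import *
c=cam("scene");t=cam("top");p=env.sense()["position"]
a=crop(c,165,90,80,95,6,None); b=crop(t,340,130,80,95,4,None)
b=cv2.copyMakeBorder(b,0,a.shape[0]-b.shape[0],0,0,cv2.BORDER_CONSTANT);cv2.imwrite("pics/lift.png",np.hstack([a,b])[:600])
E
```

```text
clock: 21.45
position: [0.4566, -0.2744, 0.1105]
ee_rot: [0.708, 0.018, -0.706, 0.02]
wrist_force: [-0.4, 1.7, 5.4]
opening: 0.34
t 21.45 pos [ 0.4566 -0.2744  0.1105] yawY -86.88 toolx [ 0.002 -0.003 -1.   ] j [-0.23  0.33 -0.37  0.   -0.87  1.86] F [-0.4  1.7  5.4] M [0.72 0.07 0.01] op 0.34
clock: 22.2
position: [0.4559, -0.274, 0.22]
ee_rot: [0.707, 0.018, -0.706, 0.02]
wrist_force: [-0.2, 0.8, -1.7]
opening: 0.338
t 22.2 pos [ 0.4559 -0.274   0.22  ] yawY -86.91 toolx [ 0.002 -0.003 -1.   ] j [-0.23  0.22 -0.22  0.   -1.13  1.86] F [-0.2  0.8 -1.7] M [ 0.06 -0.03 -0.02] op 0.338
turn [10.09 -0.09 -0.14] then shift [  20.  -250.3 -102.4] mm; shift in present axes [  19.6 -228.5 -144.6]
```

View pics/lift.png

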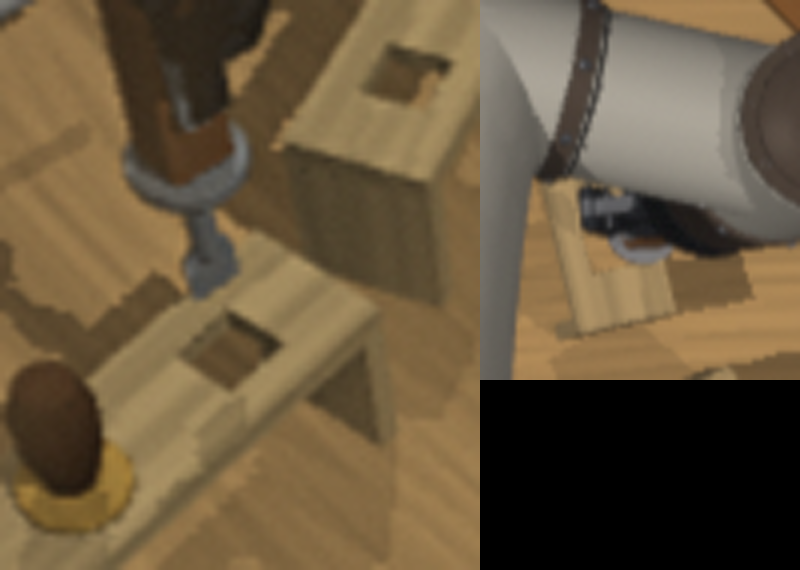

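Lift view: the driver is held upright. The blade's wide face lies along world x, with its bottom edge from (190,297) to (240,270), so the blade is along tool z. The spike is undisturbed at (60,440). Now I'll check the tip position and the screw head by numbers.

```bash
python3 - <<'E'
from h import *
c=cam("scene");t=cam("top")
print("tip",onz(c,(200.4,136.9),.1245),"head scene",onz(c,(218.3,253.3),.046))
for n,k in(("scene",c),("top",t)):
    im=k["pixels"].astype(int)
    q=proj(k,(.588,-.038,.046)).round().astype(int); x0,y0=q-22
    w=im[y0:y0+44,x0:x0+44]; m=((w.max(2)-w.min(2)<22)&(w.max(2)>85)).astype(np.uint8)
    m=cv2.morphologyEx(m,cv2.MORPH_CLOSE,np.ones((5,5),np.uint8))
    N,l,st,ce=cv2.connectedComponentsWithStats(m); 
    for i in range(1,N):
        if st[i,4]>30:
            print(n,st[i],(ce[i]+[x0,y0]).round(1),onz(k,ce[i]+[x0,y0],.046).round(4))
    # slot: dark pixels within 12mm radius
    yy,xx=np.mgrid[y0:y0+44,x0:x0+44]; P=np.array([onz(k,u,.046)[:2] for u in zip(xx.ravel(),yy.ravel())]).reshape(44,44,2)
    r=np.hypot(P[...,0]-.588,P[...,1]+.038); d=(w.max(2)<75)&(r<.017)
    if d.sum()>5:
        X=P[d]; mu=X.mean(0); u,s,v=np.linalg.svd(X-mu); print(n,"slot",d.sum(),mu.round(4),np.degrees(np.arctan2(v[0,1],v[0,0])).round(1))
E
```

```text
tip [ 0.45699128 -0.27566146  0.1245    ] head scene [ 0.59363337 -0.0326403   0.046     ]
scene [ 12  16  20  19 238] [218.3 252.1] [ 0.5917 -0.0351  0.046 ]
scene slot 30 [ 0.5882 -0.0332] -6.8
top [  0   0   8  19 149] [268.4 137.2] [0.6258 0.0148 0.046 ]
top [ 38   6   6  29 102] [306.4 151.3] [ 0.5819 -0.0955  0.046 ]
top [ 15  14  15  16 179] [286.5 149.4] [ 0.5888 -0.0375  0.046 ]
top slot 34 [ 0.5878 -0.0372] 172.3
```

```bash
python3 -m inch '[[0,0,0,5,0,0,0],[0,0,0,5.1,0,0,0],[0,-0.012,-0.005,0,0,0,0],[0,-0.022,-0.009,0,0,0,0],[0,-0.026,-0.0107,0,0,0,0],[0,-0.026,-0.0107,0,0,0,0],[0,-0.026,-0.0107,0,0,0,0],[0,-0.026,-0.0107,0,0,0,0],[0,-0.026,-0.0107,0,0,0,0],[0,-0.026,-0.0107,0,0,0,0],[0,-0.026,-0.0107,0,0,0,0],[0,-0.018,-0.007,0,0,0,0],[0,-0.01,-0.004,0,0,0,0],[0.02,0,0,0,0,0,0],[0.02,0,0,0,0,0,0],[0,0,0,0,0,0,0],[0,0,0,0,0,0,0]]'; python3 go.py .588 -.0368 .146 -97
```

```text
clock: 23.82
position: [0.5836, -0.0443, 0.1775]
ee_rot: [-0.705, 0.044, 0.707, 0.042]
wrist_force: [-0.0, 0.1, -2.1]
opening: 0.342
t 23.8167 pos [ 0.5836 -0.0443  0.1775] yawY -96.97 toolx [-0.004 -0.003 -1.   ] j [ 0.2   0.35 -0.15  0.   -1.08  1.25] F [-0.   0.1 -2.1] M [-0.   -0.07 -0.  ] op 0.342
turn [ 0.03  0.19 -0.22] then shift [31.5 -8.  -3.4] mm; shift in present axes [31.5 -8.1 -3.5]
```

```bash
python3 -m inch '[[0,-0.004,-0.002,0,0.2,-0.2,0],[0,-0.004,-0.0015,0,0,0,0],[0.012,0,0,0,0,0,0],[0.012,0,0,0,0,0,0],[0.006,0,0,0,0,0,0],[0.001,0,0,0,0,0,0],[0,0,0,0,0,0,0],[0,0,0,0,0,0,0]]'; python3 go.py .588 -.0368 .1415 -97; python3 -m inch '[[0.002,0,0,0,0,0,0],[0.002,0,0,0,0,0,0],[0.001,0,0,0,0,0,0]]'; python3 -m inch '[[0.001,0,0,0,0,0,0],[0.001,0,0,0,0,0,0]]'; python3 go.py .588 -.0368 .1295 -97
```

```text
clock: 24.48
position: [0.5899, -0.0364, 0.1488]
ee_rot: [0.708, -0.043, -0.704, -0.043]
wrist_force: [0.0, 0.7, -1.8]
opening: 0.34
t 24.4833 pos [ 0.5899 -0.0364  0.1488] yawY -96.98 toolx [ 0.006  0.001 -1.   ] j [ 0.21  0.38 -0.18  0.   -1.01  1.24] F [ 0.   0.7 -1.8] M [0.06 0.01 0.01] op 0.34
turn [ 0.02 -0.33  0.08] then shift [7.3 0.6 1.9] mm; shift in present axes [7.3 0.6 1.9]
clock: 24.73
position: [0.5892, -0.0365, 0.1429]
ee_rot: [0.707, -0.043, -0.704, -0.044]
wrist_force: [0.5, -0.7, -2.1]
opening: 0.344
clock: 24.9
position: [0.5893, -0.0365, 0.1408]
ee_rot: [0.707, -0.043, -0.704, -0.043]
wrist_force: [-0.5, 0.2, -1.2]
opening: 0.339
t 24.9 pos [ 0.5893 -0.0365  0.1408] yawY -96.99 toolx [ 0.004  0.001 -1.   ] j [ 0.21  0.39 -0.19  0.   -0.99  1.24] F [-0.5  0.2 -1.2] M [-0.02 -0.01 -0.  ] op 0.339
turn [ 0.01 -0.23  0.07] then shift [11.3  0.5  1.2] mm; shift in present axes [11.3  0.5  1.3]
```

```bash
python3 -m inch '[[0.001,0,0.001,0,-0.2,0,0],[0.001,0,0,0,0,0,0],[0,0,0,0,0,0,0]]'; python3 -m inch '[[0.001,0,0,0,0,0,0],[0.001,0,0,0,0,0,0],[0,0,0,0,0,0,0]]'; python3 -m inch '[[0.001,0,0,0,0,0,0],[0.001,0,0,0,0,0,0],[0,0,0,0,0,0,0]]'; python3 go.py .588 -.0368 .1295 -97
```

```text
clock: 25.15
position: [0.5881, -0.0364, 0.1385]
ee_rot: [-0.706, 0.043, 0.706, 0.044]
wrist_force: [0.3, 0.2, -3.1]
opening: 0.344
clock: 25.4
position: [0.5881, -0.0363, 0.1366]
ee_rot: [0.706, -0.043, -0.706, -0.044]
wrist_force: [-0.0, 0.1, -2.1]
opening: 0.34
clock: 25.65
position: [0.5881, -0.0363, 0.1345]
ee_rot: [0.706, -0.043, -0.706, -0.044]
wrist_force: [-0.0, 0.4, -1.3]
opening: 0.34
t 25.65 pos [ 0.5881 -0.0363  0.1345] yawY -97.0 toolx [ 0.     0.001 -1.   ] j [ 0.21  0.39 -0.2  -0.   -0.98  1.24] F [-0.   0.4 -1.3] M [ 0.   -0.01  0.01] op 0.34
turn [0.   0.   0.07] then shift [5.  0.5 0. ] mm; shift in present axes [5.  0.5 0. ]
```

```bash
python3 -m inch '[[0.001,0,0,0,0,0,0],[0.001,0,0,0,0,0,0],[0,0,0,0,0,0,0]]'; python3 -m inch '[[0.001,0,0,0,0,0,0],[0.0007,0,0,0,0,0,0],[0,0,0,0,0,0,0]]';  python3 -m inch '[[0.0007,0,0,0,0,0,0],[0.0007,0,0,0,0,0,0],[0,0,0,0,0,0,0]]'
```

```text
clock: 25.9
position: [0.5881, -0.0363, 0.1325]
ee_rot: [0.706, -0.043, -0.706, -0.044]
wrist_force: [-0.3, -0.3, -1.7]
opening: 0.341
clock: 26.15
position: [0.5881, -0.0363, 0.1309]
ee_rot: [0.706, -0.043, -0.706, -0.044]
wrist_force: [0.3, 0.2, -2.6]
opening: 0.343
clock: 26.4
position: [0.5881, -0.0363, 0.1295]
ee_rot: [0.706, -0.043, -0.706, -0.044]
wrist_force: [-0.3, -0.2, -1.6]
opening: 0.343
```

```bash
python3 -m inch '[[0.0007,0,0,0,0,0,0],[0.0007,0,0,0,0,0,0],[0,0,0,0,0,0,0]]';  python3 -m inch '[[0.0007,0,0,0,0,0,0],[0,0,0,0,0,0,0]]'; python3 -m inch '[[0,0,0,3,0,0,0],[0,0,0,3,0,0,0],[0,0,0,3,0,0,0],[0,0,0,3,0,0,0],[0,0,0,0,0,0,0]]'; python3 go.py
```

```text
clock: 26.65
position: [0.5884, -0.0363, 0.1294]
ee_rot: [0.706, -0.043, -0.705, -0.043]
wrist_force: [-2.1, 0.2, 4.3]
opening: 0.34
clock: 26.82
position: [0.5886, -0.0364, 0.1293]
ee_rot: [0.706, -0.043, -0.705, -0.043]
wrist_force: [-2.8, 0.8, 7.5]
opening: 0.342
clock: 27.23
position: [0.5889, -0.0369, 0.1293]
ee_rot: [0.698, -0.117, -0.697, -0.117]
wrist_force: [-1.9, -0.7, 6.4]
opening: 0.344
t 27.2333 pos [ 0.5889 -0.0369  0.1293] yawY -109.03 toolx [ 0.002 -0.    -1.   ] j [ 0.21  0.4  -0.2   0.   -0.97  1.03] F [-1.9 -0.7  6.4] M [-0.39  0.74  0.09] op 0.344
```

Seated on the slot floor exactly as predicted (0.1293). Now turning clockwise while watching the moment.

```bash
python3 -m inch '[[0,0,0,3.5,0,0,0],[0,0,0,3.5,0,0,0],[0,0,0,3.5,0,0,0],[0,0,0,3.5,0,0,0],[0,0,0,3.5,0,0,0],[0,0,0,3.5,0,0,0],[0,0,0,0,0,0,0]]'; python3 go.py;python3 -m inch '[[0,0,0,3.5,0,0,0],[0,0,0,3.5,0,0,0],[0,0,0,3.5,0,0,0],[0,0,0,3.5,0,0,0],[0,0,0,3.5,0,0,0],[0,0,0,3.5,0,0,0],[0,0,0,3.5,0,0,0],[0,0,0,3.5,0,0,0],[0,0,0,3.5,0,0,0],[0,0,0,3.5,0,0,0],[0,0,0,0,0,0,0]]'; python3 go.py .5885 -.0366 .129 -170
```

```text
clock: 27.82
position: [0.5892, -0.0363, 0.1293]
ee_rot: [0.665, -0.241, -0.663, -0.243]
wrist_force: [-1.2, -0.0, 6.6]
opening: 0.339
t 27.8167 pos [ 0.5892 -0.0363  0.1293] yawY -130.05 toolx [ 0.003  0.001 -1.   ] j [ 0.21  0.4  -0.2  -0.   -0.97  0.66] F [-1.2 -0.   6.6] M [0.3  0.66 0.1 ] op 0.339
clock: 28.73
position: [0.5902, -0.0357, 0.1293]
ee_rot: [0.562, -0.429, -0.56, -0.432]
wrist_force: [-0.0, 2.7, 5.7]
opening: 0.34
t 28.7333 pos [ 0.5902 -0.0357  0.1293] yawY -165.01 toolx [ 0.006  0.002 -1.   ] j [ 0.21  0.4  -0.2  -0.   -0.96  0.05] F [-0.   2.7  5.7] M [0.75 0.05 0.08] op 0.34
turn [4.99 0.04 0.34] then shift [ 0.3  1.8 -0.6] mm; shift in present axes [ 0.3  1.8 -0.4]
```

```bash
for i in 1; do python3 -m inch '[[0,0.0005,0,2,0,0,0],[0,0.0005,0,2,0,0,0],[0,0,0,0,0,0,0]]' | grep -v rot; python3 go.py | grep -o 'yawY.*tool\|M \[.*'; done; python3 -m inch '[[0,0,0,2,0,0,0],[0,0,0,2,0,0,0],[0,0,0,0,0,0,0]]'| grep -v rot; python3 go.py| grep -o 'yawY.*tool\|M \[.*'; python3 -m inch '[[0,0,0,1.5,0,0,0],[0,0,0,1.5,0,0,0],[0,0,0,0,0,0,0]]'| grep -v rot; python3 go.py| grep -o 'yawY.*tool\|M \[.*'
```

```text
clock: 28.98
position: [0.59, -0.0357, 0.1293]
wrist_force: [0.7, 3.0, 4.4]
opening: 0.341
yawY -168.92 tool
M [ 1.02 -0.67  0.09] op 0.341
clock: 29.23
position: [0.5901, -0.0357, 0.1293]
wrist_force: [1.4, 2.7, 5.6]
opening: 0.341
yawY -172.9 tool
M [ 1.16 -0.9   0.15] op 0.341
clock: 29.48
position: [0.5902, -0.0358, 0.1293]
wrist_force: [2.2, 2.6, 5.0]
opening: 0.337
yawY -175.88 tool
M [ 1.14 -0.95  0.14] op 0.337
```

```bash
python3 -m inch '[[0,0,0,1,0,0,0],[0,0,0,1,0,0,0],[0,0,0,0,0,0,0]]' | grep -v rot; python3 go.py | grep -o 'yawY.*tool\|M \[.*'; python3 -m inch '[[0,0,0,1,0,0,0],[0,0,0,1,0,0,0],[0,0,0,0,0,0,0]]'| grep -v rot; python3 go.py| grep -o 'yawY.*tool\|M \[.*'; python3 -m inch '[[0,0,0,1,0,0,0],[0,0,0,1,0,0,0],[0,0,0,0,0,0,0]]'| grep -v rot; python3 go.py| grep -o 'yawY.*tool\|M \[.*'
```

```text
clock: 29.73
position: [0.5903, -0.0357, 0.1293]
wrist_force: [2.1, 2.3, 4.1]
opening: 0.342
yawY -177.86 tool
M [ 1.13 -1.    0.15] op 0.342
clock: 29.98
position: [0.5903, -0.0358, 0.1293]
wrist_force: [3.0, 3.7, 5.3]
opening: 0.339
yawY -179.84 tool
M [ 1.16 -1.06  0.27] op 0.339
clock: 30.23
position: [0.5903, -0.0357, 0.1293]
wrist_force: [3.0, 3.2, 4.9]
opening: 0.34
yawY 178.23 tool
M [ 1.22 -1.1   0.57] op 0.34
```

The moment rises steeply to 0.57 N m at yaw 178°, so the latch is at its stop. I'll relieve the torque, withdraw, and turn back on the way up.

```bash
python3 -m inch '[[0,0,0,-3,0,0,0],[0,0,0,-3,0,0,0],[0,0,0,-2,0,0,0],[-0.003,0,0,0,0,0,0],[-0.005,0,0,0,0,0,0],[-0.007,0,0,0,0,0,0],[-0.01,0,0,0,0,0,0],[-0.02,0,0,0,0,0,0],[-0.025,0,0,0,0,0,0],[-0.025,0,0,0,0,0,0],[0,0,0,-7,0,0,0],[0,0,0,-7,0,0,0],[0,0,0,-7,0,0,0],[0,0,0,-7,0,0,0],[0,0,0,-7,0,0,0],[0,0,0,-7,0,0,0],[0,0,0,-7,0,0,0],[0,0,0,-7,0,0,0],[0,0,0,-7,0,0,0],[0,0,0,-7,0,0,0]]'; python3 go.py .4559 -.274 .225 -86.9
```

```text
clock: 31.9
position: [0.5854, -0.0372, 0.2218]
ee_rot: [-0.701, 0.084, 0.704, 0.084]
wrist_force: [0.2, -0.1, -2.0]
opening: 0.343
t 31.9 pos [ 0.5854 -0.0372  0.2218] yawY -103.68 toolx [-0.004  0.001 -1.   ] j [ 0.21  0.32 -0.08 -0.   -1.18  1.12] F [ 0.2 -0.1 -2. ] M [-0.04 -0.05 -0.02] op 0.343
turn [-1.678e+01  2.500e-01  1.000e-02] then shift [ -3.2 229.4 142.1] mm; shift in present axes [ -2.8 260.7  69.8]
```

```bash
python3 -m inch '[[0,0,0,-6,0,0,0],[0,0,0,-6,0,0,0],[0,0,0,-4.8,0.2,0,0],[-0.003,0.01,0.006,0,0,0,0],[0,0.02,0.0124,0,0,0,0],[0,0.025,0.0155,0,0,0,0],[0,0.025,0.0155,0,0,0,0],[0,0.025,0.0155,0,0,0,0],[0,0.025,0.0155,0,0,0,0],[0,0.025,0.0155,0,0,0,0],[0,0.025,0.0155,0,0,0,0],[0,0.02,0.0124,0,0,0,0],[0,0.015,0.009,0,0,0,0],[0,0.01,0.006,0,0,0,0],[0,0.004,0.003,0,0,0,0],[0,0,0,0,0,0,0],[0,0,0,0,0,0,0]]'; python3 go.py .4559 -.274 .19 -86.9; python3 - <<'E'
from h import *
t=cam("top"); im=t["pixels"].astype(int); cv2.imwrite("pics/t9.png",cv2.cvtColor(t["pixels"],cv2.COLOR_RGB2BGR))
# slot and tongue
q=proj(t,(.588,-.037,.046)).round().astype(int); 
yy,xx=np.mgrid[q[1]-15:q[1]+16,q[0]-15:q[0]+16]; P=np.array([onz(t,u,.046)[:2] for u in zip(xx.ravel(),yy.ravel())]); v=np.array([im[b,a].max() for a,b in zip(xx.ravel(),yy.ravel())])
d=(v<75)&(np.hypot(*(P-[.588,-.037]).T)<.017); X=P[d]; w=np.linalg.svd(X-X.mean(0))[2][0]; print("slot",d.sum(),X.mean(0).round(4),np.degrees(np.arctan2(w[1],w[0])))
br=(im[...,0]<85)&(im[...,0]>30)&(im[...,0]-im[...,2]>15); br=br.astype(np.uint8); br[:130]=0;br[175:]=0;br[:,:230]=0;br[:,300:]=0
n,l,st,ce=cv2.connectedComponentsWithStats(br)
for k in range(1,n):
    if st[k,4]>30:
        ys,xs=np.where(l==k);X=np.array([onz(t,u,.03)[:2] for u in zip(xs,ys)]);w=np.linalg.svd(X-X.mean(0))[2][0];print(st[k],X.mean(0).round(3),np.degrees(np.arctan2(w[1],w[0])).round(1))
E
python3 bd.py
```

```text
clock: 33.32
position: [0.4566, -0.2721, 0.2247]
ee_rot: [0.708, 0.018, -0.706, 0.017]
wrist_force: [-0.4, -0.0, -2.0]
opening: 0.341
t 33.3167 pos [ 0.4566 -0.2721  0.2247] yawY -87.23 toolx [ 0.004  0.002 -1.   ] j [-0.23  0.22 -0.21 -0.   -1.14  1.85] F [-0.4 -0.  -2. ] M [ 0.   -0.02  0.02] op 0.341
turn [-0.33 -0.21  0.08] then shift [34.7  1.9  0.8] mm; shift in present axes [34.7  1.9  0.9]
slot 32 [ 0.5902 -0.0371] -78.31972448244713
[259 149  23  11 159] [0.579 0.013] 99.0
[ 188  271   77   75 2954]
far-left corner px 226 345 [0.70202888 0.1380168  0.03      ]
far-right corner px 188 302 [0.70891372 0.01114154 0.03      ]
```

Latch checks: the slot is at -78.3° (predicted -79.5° at the stop), the tongue is at -81°, and the board is still home. Now the driver goes back into the rack.

```bash
python3 -m inch '[[0,0.002,0.0005,0,-0.2,0,0],[0.015,0,0,0,0,0,0],[0.015,0,0,0,0,0,0],[0.005,0,0,0,0,0,0],[0,0,0,0,0,0,0]]'; python3 go.py .4562 -.2744 .13 -86.9; python3 -m inch '[[0.006,0,0,0,0,0,0],[0.006,0,0,0,0,0,0],[0.006,0,0,0,0,0,0],[0,0,0,0,0,0,0]]'; python3 go.py .4562 -.2744 .112 -86.9
```

```text
clock: 33.83
position: [0.4558, -0.2736, 0.1883]
ee_rot: [-0.706, -0.018, 0.708, -0.017]
wrist_force: [-0.0, -0.5, -1.4]
opening: 0.34
t 33.8333 pos [ 0.4558 -0.2736  0.1883] yawY -87.16 toolx [-0.003  0.002 -1.   ] j [-0.24  0.25 -0.26 -0.   -1.06  1.86] F [-0.  -0.5 -1.4] M [-0.02 -0.   -0.  ] op 0.34
turn [-0.26  0.17  0.13] then shift [58.3  0.8 -0.4] mm; shift in present axes [58.3  0.9 -0.6]
clock: 34.17
position: [0.4557, -0.2739, 0.1705]
ee_rot: [-0.706, -0.018, 0.707, -0.016]
wrist_force: [-0.3, 0.5, -2.5]
opening: 0.344
t 34.1667 pos [ 0.4557 -0.2739  0.1705] yawY -87.21 toolx [-0.002  0.002 -1.   ] j [-0.24  0.27 -0.29 -0.   -1.02  1.86] F [-0.3  0.5 -2.5] M [ 0.07 -0.01  0.02] op 0.344
turn [-0.31  0.08  0.12] then shift [58.5  0.5 -0.5] mm; shift in present axes [58.5  0.6 -0.6]
```

In the hole (10 mm below the shelf top, no force). Continue down.

```bash
python3 -m inch '[[0.01,0,-0.0005,0,0,0,0],[0.012,0,0,0,0,0,0],[0.012,0,0,0,0,0,0],[0.01,0,0,0,0,0,0],[0.008,0,0,0,0,0,0],[0.003,0,0,0,0,0,0],[0,0,0,0,0,0,0]]'; python3 -m inch '[[0.001,0,0,0,0,0,0],[0.001,0,0,0,0,0,0],[0.001,0,0,0,0,0,0],[0.001,0,0,0,0,0,0],[0,0,0,0,0,0,0]]'; python3 go.py .4562 -.2744 .1105 -86.9
```

```text
clock: 34.75
position: [0.4565, -0.2741, 0.1159]
ee_rot: [-0.707, -0.018, 0.707, -0.017]
wrist_force: [0.1, -0.7, -2.5]
opening: 0.337
clock: 35.17
position: [0.457, -0.2742, 0.1129]
ee_rot: [0.707, 0.018, -0.707, 0.017]
wrist_force: [-0.3, 0.9, -1.7]
opening: 0.341
t 35.1667 pos [ 0.457  -0.2742  0.1129] yawY -87.2 toolx [ 0.001  0.001 -1.   ] j [-0.24  0.33 -0.36 -0.   -0.88  1.86] F [-0.3  0.9 -1.7] M [-0.    0.01 -0.04] op 0.341
turn [-0.3  -0.05  0.05] then shift [2.4 0.1 0.8] mm; shift in present axes [2.4 0.2 0.8]
```

```bash
python3 -m inch '[[0.001,0,0,0,0,0,0],[0.001,0,0,0,0,0,0],[0,0,0,0,0,0,0]]'; python3 -m inch '[[0.001,0,0,0,0,0,0],[0,0,0,0,0,0,0]]'; python3 -m inch '[[0,0,0,0,0,0,0.4],[0,0,0,0,0,0,0.5],[0,0,0,0,0,0,0.6],[0,0,0,0,0,0,0.7],[0,0,0,0,0,0,0.7],[0,0,0,0,0,0,0.7]]'; python3 go.py
```

```text
clock: 35.42
position: [0.4568, -0.2742, 0.1106]
ee_rot: [0.707, 0.018, -0.707, 0.017]
wrist_force: [-0.1, 0.8, -2.0]
opening: 0.342
clock: 35.58
position: [0.4569, -0.2743, 0.1105]
ee_rot: [0.707, 0.018, -0.707, 0.017]
wrist_force: [-1.6, 2.1, 2.4]
opening: 0.341
clock: 36.08
position: [0.457, -0.2743, 0.1098]
ee_rot: [0.707, 0.018, -0.707, 0.017]
wrist_force: [0.1, -0.3, 0.1]
opening: 0.701
t 36.0833 pos [ 0.457  -0.2743  0.1098] yawY -87.2 toolx [ 0.001  0.001 -1.   ] j [-0.24  0.33 -0.36 -0.   -0.87  1.86] F [ 0.1 -0.3  0.1] M [ 0.    0.03 -0.07] op 0.701
```

```bash
python3 -m inch '[[-0.005,0,0,0,0,0,0.7],[-0.015,0,0,0,0,0,0.7],[-0.025,0,0,0,0,0,0.7],[-0.03,0,0,0,0,0,0.7],[-0.03,0,0,0,0,0,0.7],[-0.025,0,0,0,0,0,0.7],[-0.01,0.01,0.005,0,0,0,0.7],[0,0.025,0.01,0,0,0,0.7],[0,0.03,0.01,0,0,0,0.7],[0,0.03,0.01,0,0,0,0.7],[0,0.03,0.01,0,0,0,0.7],[0,0.03,0.01,0,0,0,0.7],[0,0.03,0.01,0,0,0,0.7],[0,0.02,0.01,0,0,0,0.7],[0,0.01,0,0,0,0,0.7],[0,0,0,0,0,0,0.7]]'; python3 - <<'E'
from h import *
t=cam("top");s=cam("scene")
a=cv2.resize(crop(t,205,95,195,125,4,None),(390,250)); b=crop(s,140,100,200,270,2.2,None)
b=cv2.resize(b,(390,526)); a=cv2.copyMakeBorder(a,0,276,0,0,cv2.BORDER_CONSTANT); cv2.imwrite("pics/fin.png",np.hstack([a,b]))
E
```

```text
clock: 37.42
position: [0.3914, -0.4946, 0.2482]
ee_rot: [-0.707, -0.017, 0.707, -0.015]
wrist_force: [0.0, 0.5, 0.2]
opening: 0.701
```

View pics/fin.png

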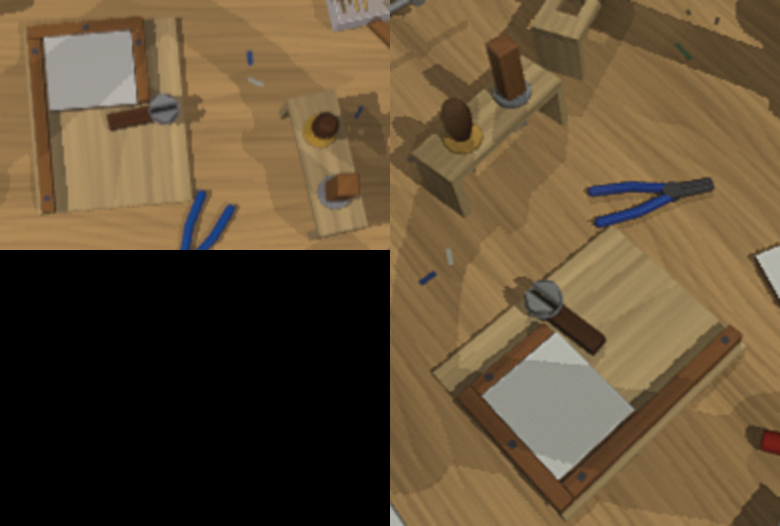

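Final view: the board is flush against the end stop, (90,70) top and (560,405) scene. The tongue lies across the channel just behind it, (130,118) and (577,325). The driver stands upright in its hole, (340,187) and (507,75), and the spike is in place at (322,125).

```bash
python3 -c "
from station import env
print(env.hand_in())"
```

```text
the job is handed in; nothing more can be done
None
```

The job is done and handed in at about 37 s. The board is home, the latch is turned to its stop, and the driver is back upright in its original rack hole.

**What the last checks showed:**
- **Board:** it pressed against the end stop with 7.5 N, and its far edge sits at x ≈ 0.706–0.708, with the stop fitted at 0.706.
- **Latch:** the turning moment rose from about 0.1 to 0.57 N m at the stop. The slot reads -78°, predicted -79.5°, with a few degrees of reading error.
- **Seating:** the blade touched the slot floor at the predicted height and kept light downward force throughout the turn.
- **Rack:** the final picture shows the driver upright in its hole and the spike in place.

**What disagreed or went wrong:**
- **Fingertip height:** the fingertips stood about 23 mm higher than the reported tool position implied. My first two pushes passed over the board without moving it. I found the true height by touching the jig base, which peaked at about 37 N on the fingertips.
- **Cameras:** the two views disagreed by 2–4 mm, which stayed within the slot's tolerance.

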